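# Open the test box and hold up its lid

### The job

Open up the test box so that a colleague can work on the board inside: swing its front door wide open by the handle, about a quarter turn, then lift the lid by its tab and hold it open at 45 degrees. The door stays where you leave it but the lid falls shut by itself, so finish while still holding the lid up with the gripper, without propping it on anything. Leave everything else on the bench where it is.

Things in the scene. Friction and masses are not known exactly. Their poses are not given: they have to be found in the camera images.
- chamber: white sheet-metal test box, 180 (x) x 200 (y) x 130 mm tall, fixed to the bench; origin: centre of its underside; its -x axis points out of its front (roughly to the robot), y to the left seen from the robot, z up. Turned by up to 0.2 rad either way. Above a 30 mm plinth its front is closed by the door; its top is closed by the lid
- door (a joint): front door's angle, rad: 0 shut, grows as it opens to the robot, stop at 1.75; starts ajar by 0 to 0.35. Upright hinge at the box's left front edge with light friction (0.15 N m): stays where it is left. Panel 190 wide, 12 thick, from 35 to 122 mm above the bench, aluminium frame with clear window
- door_hinge (a point): point on the door's upright hinge line, at the left front edge of the box (90 mm in front of and 95 mm left of the box's origin), 106 mm above the bench
- door_handle (a point): grip point of the door handle, an upright round steel bar 10 mm thick, 53 to 121 mm above the bench, top end free, 38 mm off the door's face (struts to it at 58 and 90 mm height). The point is on its axis at 106 mm height; take it from above. With the door shut it is 50 mm in front of and 160 mm right of door_hinge; it swings clockwise seen from above as the door opens
- lid (a joint): lid's angle, rad: 0 shut (level), grows as its front rises, stop at 1.2; 0.785 is 45 degrees. Level hinge line along the box's y, 90 mm behind the box's origin and 133 mm above the bench. Free-moving: falls shut from any angle. Aluminium plate 185 x 204 x 6 mm, about 0.3 to 0.65 kg
- lid_tab (a point): grip point on the lid's tab, a black bar 14 mm wide (along the box's y), 10 thick, sticking 45 mm out of the middle of the lid's front edge, in the lid's plane. The point is in its middle, 30 mm out from the edge, 215 mm from the hinge line; lid shut: 133 mm above the bench, at 45 degrees: 285 mm. Pinched across its width from above it can pivot between the fingers; its z axis is the lid's normal
- rover: bystander, to be left alone: small tracked model robot, 150 x 132 x 80 mm, in front and to the right of the test box; origin under its middle
- spool: bystander, to be left alone: steel-coloured spool of wire, diameter 64, 50 tall, right of the test box; origin under its middle
- jar: bystander, to be left alone: small closed jar, diameter 48, 60 tall, left of the test box; origin under its middle
- board: bystander, to be left alone: loose circuit board lying flat, 50 x 70 mm and 12 high, in front of the test box, under the sweep of the door (the door clears it); origin under its middle
- meter: bystander, to be left alone: grey hand multimeter lying flat, 150 x 75 x 41 mm, left of the test box; origin under its middle
- tape: bystander, to be left alone: ring of tape lying flat, diameter 90, 20 high, in front of the robot to its right; origin under its middle
- driver: bystander, to be left alone: screwdriver lying flat, 170 long, up to about 30 thick, between robot and test box; origin under its middle

How it is judged (in metres and radians):
On the way, in this order (a step that is already met when the one before it is completed fails the run):
1. the front door is wide open (beyond 1.2 rad) (value of joint door above 1.2 rad), for 0.2 s.
2. the lid is lifted beyond 0.5 rad, door still open (value of joint door above 1.2 rad and value of joint lid above 0.5 rad), for 0.1 s.
At the end, for the whole second after the job is handed in: The door stands open beyond 1.2 rad (69 degrees); the lid is at 45 degrees, give or take 5, at rest, held by the gripper's fingers (contact force over 0.4 N) and touching none of the bystanders; every bystander is within 30 mm of where it started (value of joint door above 1.2 rad and value of joint lid between 0.6981 and 0.8727 rad and velocity of joint lid between -0.05 and 0.05 rad/s and contact force between the fingers and lid above 0.4 N and contact force between lid and rover below 0.1 N and contact force between lid and spool below 0.1 N and contact force between lid and jar below 0.1 N and contact force between lid and board below 0.1 N and contact force between lid and meter below 0.1 N and contact force between lid and tape below 0.1 N and contact force between lid and driver below 0.1 N and distance of each of rover, spool, jar, board, meter, tape, driver from where it was at the start of the episode below 0.03 m); the arm keeps its last pose, push and grip.
It fails at once if a bystander is moved by more than 30 mm (distance of any of rover, spool, jar, board, meter, tape, driver from where it was at the start of the episode above 0.03 m).
It also fails if it takes over 53 s, if anything falls off the work surface, if the arm or the gripper's body presses on something with over 40 N, if the wrist force passes 120 N, or if a joint passes its speed limit or range.

### The arm

A 6-joint arm with a two-finger parallel gripper is mounted at the origin on the work surface. World frame = base frame: x ahead of the robot, y to its left, z up, the work surface at z = 0. Lengths are in mm, angles in rad, forces in N, time in s.
With the tool pointing down it reaches from about 350 to 775 mm from the base axis. Payload 7.3 kg.
Tool frame: the origin (TCP) lies at the very end of the fingers, on their centre line; the grasp point (between the pads) lies 19 mm behind it; z points along the fingers, y is the line along which they close (so a half turn about z gives the same grasp; the last joint's range is limited). The gripper opens to 92 mm and grips with 3 to 60 N. Pads are 19 mm wide; open, the fingers measure 130 mm over their backs; the gripper's body (75 mm by 190 mm) begins 47 mm behind the grasp point.
Start: joints at [-0.146, 0.342, 1.524, -0, 1.275, -0.146], TCP at [525.019, 0.019, 226.741] pointing down, gripper open.
Joint ranges: [-2.53, 2.53], [-0.77, 2.02], [0.04, 2.7], [-1, 4.14], [0.28, 2.66], [-3.11, 3.11]. Speed limits (rad/s): [2.57, 2.57, 3.14, 3.14, 3.14, 3.14].

### API

Orientations are given as [roll, pitch, yaw] about the fixed x, y, z axes, in that order (R = Rz(yaw) Ry(pitch) Rx(roll)).
In Python, from plant import * gives the robot as it stands.
- The arm moves only by the tool arm_command, never from a script. Its arguments are lists of equal length, an entry for each row: "gripper": the finger opening in mm, from 0 to 91.8; "dp": the shift along the tool's x, y, z in units of 25 mm (1.0 is 25 mm), a list of three; "twist": the turn about the tool's z in units of 5 degrees (1.0 is 5 degrees). A call has exactly 5 rows; each row shifts and turns the commanded pose from where the row before left it, along the tool's axes as they then stand; what a row does not reach is not made up. A row lasts 1/8 s, in which the tool goes at most 62.5 mm and 10.7 degrees, less where a joint would pass 70% of its speed; a pose out of reach is approached as far as the arm can. A call is refused whole if a number of a shift passes 1 or a number of a turn 1, either way. A call with a gripper value outside its range is refused whole. The fingers move at their own pace and stop on an object; the grip force is fixed at half the most. Time passes only in rows, so rows that do not move let the fingers close, or fill a call up. It gives the time, the measured TCP pose, the force, the opening and the grip force at its end, in the units of the state.
- get_obs(): the state, without advancing time (a new reading comes with each control period).
- capture(name): name is "scene" or "side" or "wrist"; returns the picture (384x512x3 uint8, red, green, blue); there is no depth.
- get_calibration(name): a dict with "mtx" (3x3 intrinsics, pixels), "position" and "attitude" of the camera in the world; the wrist camera has in their place "mount" (4x4, takes a point from camera to tool coordinates, whose origin is the TCP and whose axes are the flange's). Camera axes: x right, y down, z forward; pixel columns grow to the right and rows downward; lengths in mm; the calibration is good to about 2 mm. A picture is of the moment at which its call begins: read the wrist's pose just before it. get_calibration takes no time and is no camera call.
- close_job(): hands the job in; it is judged then, once.
The state is a dict: "time": time; "joint_positions": joint angles; "dq": joint speeds; "tau": joint torques, N m; "tool_pos": TCP position; "tcp_rot": TCP orientation; "contact_force": force on the tool from outside, world axes, zero at the start; "moment": the same for the moment, N m; "grip_width": finger opening in mm; "finger_force": force on a finger pad.
Only numpy, scipy, OpenCV 4.12 (cv2) and the standard library are available. Lean on these libraries where they do the work, as an engineer would, in place of code of your own. Each camera call takes 0.05 s, during which the arm holds its last target. There are 200 camera calls.

## Working session

There is one attempt and no reset: what is moved stays moved. The work goes in short steps, Python scripts to look and compute and a tool call to move; the robot and the scene stay as the last step left them, time stands still between calls to the robot, and variables do not carry over. Pictures are saved under pics/ and viewed, at most 10 in all, crops included, and the job is handed in when it is done.

Besides the shell and the picture viewer there is one more tool, called after "Request:" as a command line: name --pt "numbers of a row" for each row, then --argument value for the rest. arm_command: Moves the arm, as the interface text tells. Its arguments: {"type":"object","properties":{"gripper":{"type":"array"},"dp":{"type":"array"},"twist":{"type":"array"}},"required":["gripper","dp","twist"]}

```bash
mkdir -p pics; python3 - <<'E'
from plant import *
import cv2,numpy as np
o=get_obs();print({k:np.round(v,3).tolist() for k,v in o.items()})
for n in("scene","side"):
    cv2.imwrite(f"pics/{n}0.png",cv2.resize(capture(n)[:,:,::-1],(768,576)))
    print(n,get_calibration(n))
print(get_calibration("wrist"))
E
```

```text
{'time': 0.0, 'joint_positions': [-0.146, 0.343, 1.525, -0.0, 1.275, -0.146], 'dq': [-0.001, -0.0, 0.0, 0.001, 0.0, 0.002], 'tau': [0.001, -43.125, -24.422, 0.072, 0.056, -0.0], 'tool_pos': [524.599, 0.069, 226.072], 'tcp_rot': [-3.14, -0.0, 1.571], 'contact_force': [1.032, -0.379, 0.16], 'moment': [-0.001, 0.031, -0.044], 'finger_force': 0.0, 'grip_width': 91.965}
scene {'mtx': array([[364.57746101,   0.        , 257.55881612],
       [  0.        , 364.57746101, 191.07722167],
       [  0.        ,   0.        ,   1.        ]]), 'position': array([805.92971319, 487.14154651, 981.26974339]), 'attitude': array([-2.6099919 ,  0.00457904,  2.65419673])}
side {'mtx': array([[396.98397755,   0.        , 251.43218042],
       [  0.        , 396.98397755, 188.10705756],
       [  0.        ,   0.        ,   1.        ]]), 'position': array([ 169.74627117, -514.74940192,  840.18393142]), 'attitude': array([-2.38469433, -0.00497999, -0.59948991])}
{'mtx': array([[272.92164071,   0.        , 254.38193348],
       [  0.        , 272.92164071, 191.72797784],
       [  0.        ,   0.        ,   1.        ]]), 'mount': array([[-4.12696604e-04, -9.55882806e-01, -2.93748005e-01,
         7.99826512e+01],
       [ 9.99999000e-01,  2.87326212e-06, -1.41428260e-03,
         4.80848542e-01],
       [ 1.35273244e-03, -2.93748295e-01,  9.55881849e-01,
        -1.58281116e+02],
       [ 0.00000000e+00,  0.00000000e+00,  0.00000000e+00,
         1.00000000e+00]])}
```

View pics/scene0.png

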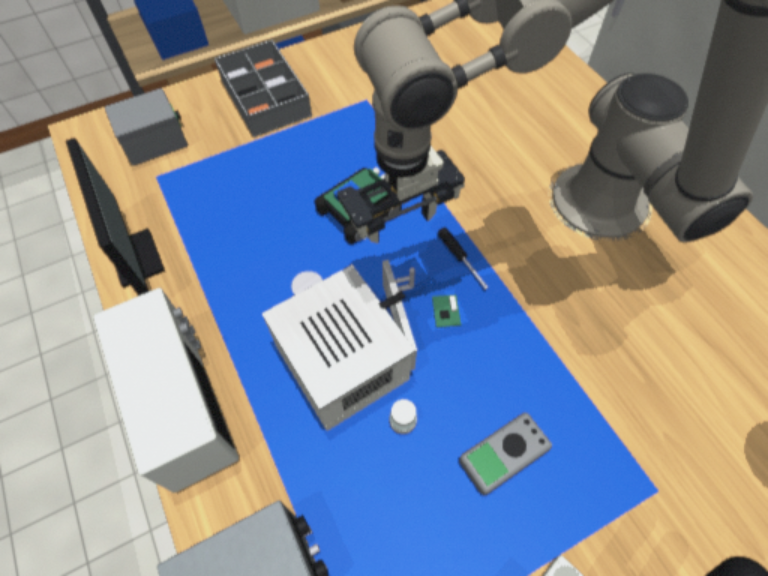

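View pics/side0.png

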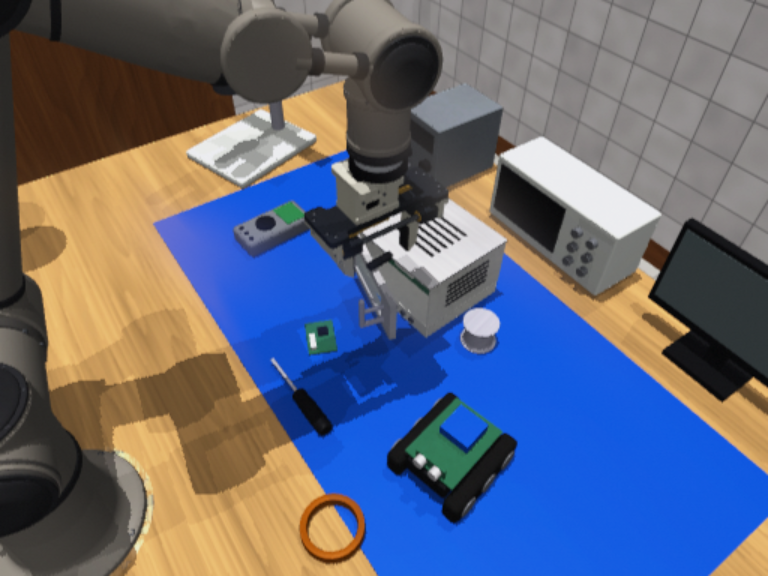

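The scene view shows lid corners at about (415,345), (350,268), (265,314) and (327,402), the tab near (392,298), and the handle top near (411,267). In the side view the handle top is near (362,303). All are pixels at 1.5x scale.

```bash
cat > h.py <<'E'
import numpy as np,cv2
from scipy.spatial.transform import Rotation as Ro
from plant import *
def cam(n,o=None):
    c=get_calibration(n)
    if n!="wrist": return c["mtx"],Ro.from_euler("xyz",c["attitude"]).as_matrix(),c["position"]
    T=c["mount"];R=Ro.from_euler("xyz",o["tcp_rot"]).as_matrix()
    return c["mtx"],R@T[:3,:3],R@T[:3,3]+o["tool_pos"]
def ray(C,u,v):
    K,R,p=C; return p,R@np.linalg.solve(K,[u,v,1])
def onz(C,u,v,z):
    p,d=ray(C,u,v); return p+d*(z-p[2])/d[2]
def proj(C,P):
    K,R,p=C; q=K@(R.T@(np.asarray(P,float)-p)); return q[:2]/q[2]
def tri(C1,a,C2,b):
    p,d=ray(C1,*a);q,e=ray(C2,*b)
    s=np.linalg.lstsq(np.c_[d,-e],q-p,rcond=None)[0]
    A,B=p+s[0]*d,q+s[1]*e; return (A+B)/2,np.linalg.norm(A-B)
def chamber(fl,yaw):  # origin from yaw and map fn
    pass
E
python3 - <<'E'
from h import *
S=cam("scene");D=cam("side")
P=[onz(S,u/1.5,v/1.5,136) for u,v in [(415,345),(350,268),(265,314),(327,402)]]
for p in P: print(p.round())
for i in range(4): d=P[(i+1)%4]-P[i]; print(np.linalg.norm(d).round(),np.arctan2(d[1],d[0]).round(3))
print("tab",onz(S,392/1.5,298/1.5,138), "handle",onz(S,411/1.5,267/1.5,121),onz(D,362/1.5,303/1.5,121))
im=capture("wrist");o=get_obs()
cv2.imwrite("pics/w0.png",cv2.resize(im[:,:,::-1],(768,576)))
im=capture("scene")
cv2.imwrite("pics/sc1.png",cv2.resize(im[165:285,165:300,::-1],None,fx=5,fy=5,interpolation=cv2.INTER_CUBIC)[:600])
E
```

```text
[587. 170. 136.]
[617. -20. 136.]
[789.  -5. 136.]
[760. 190. 136.]
192.0 -1.418
173.0 0.09
197.0 1.719
174.0 -3.024
tab [579.19768367  72.50289497 138.        ] handle [512.06337876  22.4643416  121.        ] [509.81100215  19.68900571 121.        ]
```

View pics/sc1.png

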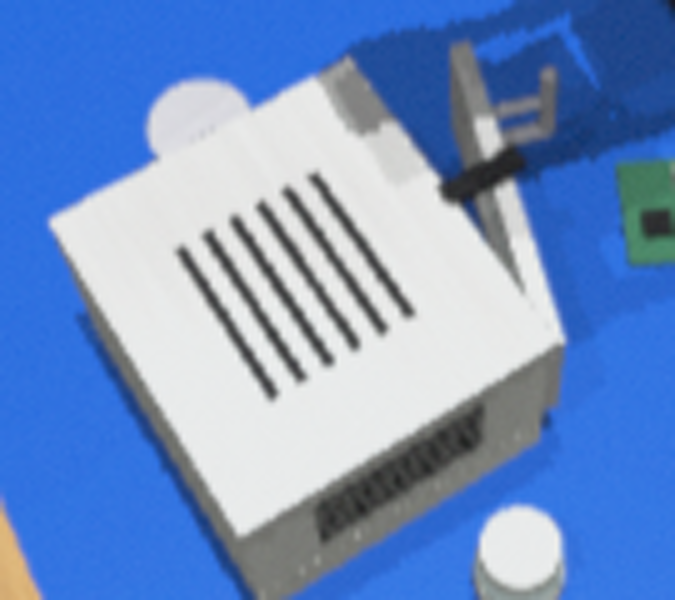

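View pics/w0.png

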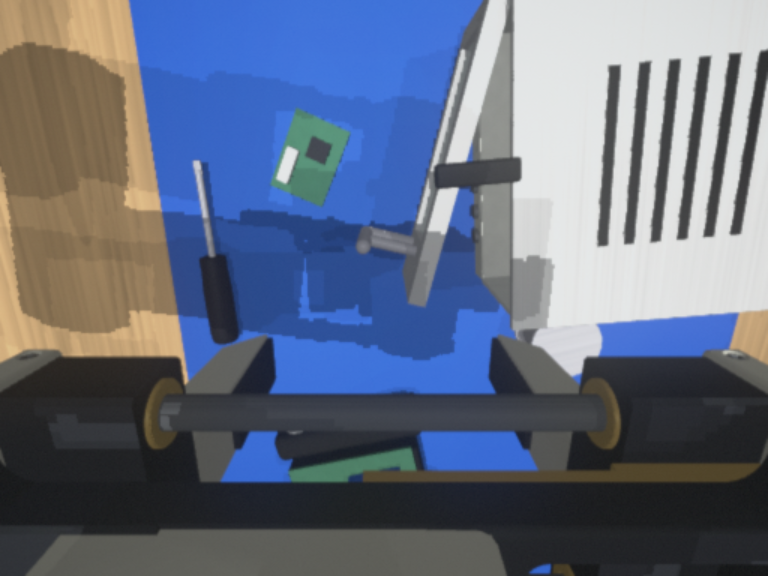

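Crop of the scene view: lid corners are at (562,343), (348,60), (50,222) and (238,537), the tab runs from (450,192) to (518,157), and the handle top is at (549,70). Wrist view: handle top at about (364,236), tab from (437,175) to (520,170), and the lid's front-right corner at (515,328).

```bash
python3 - <<'E'
from h import *
o=get_obs();S=cam("scene");W=cam("wrist",o);c=lambda u,v:(165+u/5,165+v/5)
P=[onz(S,*c(*q),136) for q in[(562,343),(348,60),(50,222),(238,537)]]
for p in P: print(p.round(1))
for i in range(4): d=P[(i+1)%4]-P[i]; print(np.linalg.norm(d).round(),np.arctan2(d[1],d[0]).round(3))
print("wrist lid edge",onz(W,513/1.5,10/1.5,136),onz(W,515/1.5,325/1.5,136))
print("tab tip",onz(S,*c(520,157),138),onz(W,436/1.5,174/1.5,138),"root",onz(S,*c(448,190),138),onz(W,520/1.5,170/1.5,138))
h=(549,70);print("handle",onz(S,*c(*h),121),onz(W,364/1.5,236/1.5,121),tri(S,c(*h),W,(364/1.5,236/1.5)))
# slots in lid: yaw from wrist
a,b=onz(W,615/1.5,66/1.5,136),onz(W,603/1.5,244/1.5,136);print("slot",np.arctan2(*(a-b)[[1,0]]))
a,b=onz(W,765/1.5,52/1.5,136),onz(W,737/1.5,232/1.5,136);print("slot",np.arctan2(*(a-b)[[1,0]]),)
E
```

```text
[590.6 179.3 136. ]
[611.3 -23.3 136. ]
[793.1  -6.4 136. ]
[776.  194.1 136. ]
204.0 -1.469
183.0 0.093
201.0 1.656
186.0 -3.062
wrist lid edge [593.90992407 156.26946967 136.        ] [611.92058766 -21.85616513 136.        ]
tab tip [557.93573604  76.01120686 138.        ] [556.42101783  73.27586145 138.        ] root [601.02313656  75.68123982 138.        ] [604.92437389  75.49012219 138.        ]
handle [511.70980204  26.40253409 121.        ] [513.37577551  34.06586083 121.        ] (array([515.41388899,  35.48093312, 135.71228089]), np.float64(3.5635613461945783))
slot 1.6622779466858681
slot 1.6698829312851449
```

Request:
arm_command --gripper '[91.8,91.8,91.8,91.8,91.8]' --pt "0.58 -0.27 0.2" --pt "0.58 -0.22 0.2" --pt "0 0 0.2" --pt "0 0 0.2" --pt "0 0 0.2" --twist '[-1,-1,-1,-1,-1]'

```text
time: 0.82
tool_pos: [511.4, 28.6, 201.4]
tcp_rot: [-3.141, -0.0, 2.01]
contact_force: [-0.1, 0.3, -0.1]
grip_width: 92.0
finger_force: 0.0
```

Request:
arm_command --gripper '[91.8,91.8,91.8,91.8,91.8]' --pt "0 0 0.2" --pt "0 0 0.2" --pt "0 0 0.2" --pt "0 0 0.2" --pt "0 0 0.2" --twist '[-1,-1,-1,-1,-1]'

```text
time: 1.45
tool_pos: [511.4, 28.5, 176.4]
tcp_rot: [-3.141, -0.0, 2.446]
contact_force: [-0.9, -0.3, 0.3]
grip_width: 91.9
finger_force: 0.0
```

Request:
arm_command --gripper '[91.8,91.8,91.8,91.8,91.8]' --pt "0 0 0.2" --pt "0 0 0.2" --pt "0 0 0" --pt "0 0 0" --pt "0 0 0" --twist '[-1,-1,-1,-1,-1]'

```text
time: 2.08
tool_pos: [511.4, 28.5, 166.5]
tcp_rot: [-3.142, -0.0, 2.883]
contact_force: [1.4, -0.7, 0.3]
grip_width: 91.9
finger_force: 0.0
```

```bash
python3 - <<'E'
from h import *
o=get_obs();W=cam("wrist",o)
print(o["tool_pos"],o["tcp_rot"],o["joint_positions"],o["contact_force"])
cv2.imwrite("pics/w1.png",cv2.resize(capture("wrist")[:,:,::-1],(768,576)))
for P in([510.8,28.7,121],[513.4,34,121]):print(proj(W,P)*1.5)
E
```

```text
[511.38622948  28.50235272 166.53103992] [-3.14151898e+00 -4.21181516e-04  2.88267111e+00] [-9.40450282e-02  3.76865394e-01  1.65010201e+00 -3.94968938e-06
  1.11505282e+00 -1.40591809e+00] [ 1.36743179 -0.69297127  0.31543961]
[381.18241518 317.00415403]
[392.03833235 319.02449339]
```

View pics/w1.png

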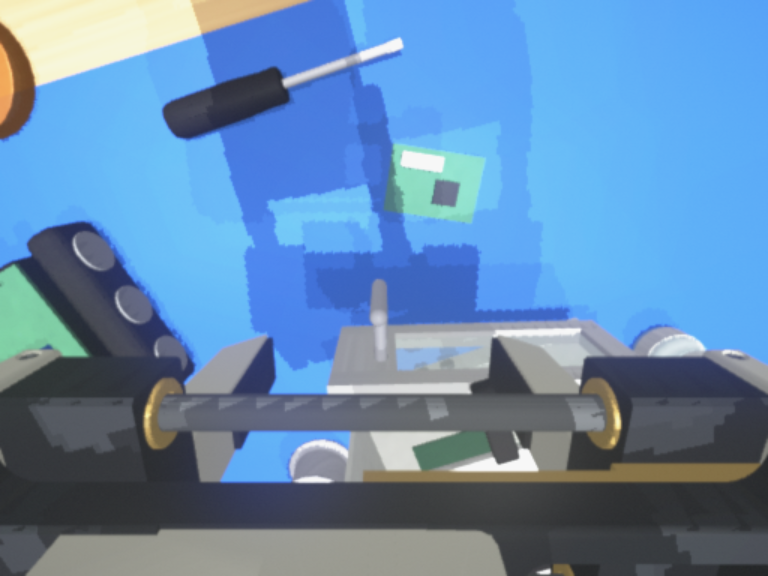

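The handle's top end is at (380,318) against a predicted (381,317), so the handle position is confirmed. The fingers straddle it parallel to the door. Next I descend and close.

Request:
arm_command --gripper '[91.8,91.8,91.8,91.8,91.8]' --pt "0 0 0.8" --pt "0 0 0.8" --pt "0 0 0.8" --pt "0 0 0.8" --pt "0 0 0" --twist '[0,0,0,0,0]'

```text
time: 2.75
tool_pos: [510.4, 28.6, 85.5]
tcp_rot: [-3.141, -0.003, 2.879]
contact_force: [-0.7, 0.8, -0.5]
grip_width: 91.6
finger_force: 0.0
```

Request:
arm_command --gripper '[5,5,5,5,5]' --pt "0 0 0" --pt "0 0 0" --pt "0 0 0" --pt "0 0 0" --pt "0 0 0" --twist '[0,0,0,0,0]'

```text
time: 3.38
tool_pos: [511.6, 28.5, 86.9]
tcp_rot: [3.142, 0.0, 2.88]
contact_force: [-0.0, 0.0, 0.9]
grip_width: 46.7
finger_force: 0.0
```

Request:
arm_command --gripper '[5,5,5,5,5]' --pt "0 0 0" --pt "0 0 0" --pt "0 0 0" --pt "0 0 0" --pt "0 0 0" --twist '[0,0,0,0,0]'

```text
time: 4.0
tool_pos: [510.4, 27.0, 86.6]
tcp_rot: [-3.139, -0.002, 2.88]
contact_force: [-3.7, -7.2, 3.5]
grip_width: 8.6
finger_force: 30.0
```

Request:
arm_command --gripper '[5,5,5,5,5]' --pt "0.557 0.183 0" --pt "0.557 0.183 0" --pt "0.557 0.183 0" --pt "0.557 0.183 0" --pt "0.557 0.183 0" --twist '[1,1,1,1,1]'

```text
time: 4.62
tool_pos: [457.2, 77.8, 86.6]
tcp_rot: [-3.139, -0.001, 2.441]
contact_force: [-1.2, -2.9, -0.1]
grip_width: 9.3
finger_force: 30.0
```

Request:
arm_command --gripper '[5,5,5,5,5]' --pt "0.557 0.183 0" --pt "0.557 0.183 0" --pt "0.557 0.183 0" --pt "0.557 0.183 0" --pt "0.557 0.183 0" --twist '[1,1,1,1,1]'

```text
time: 5.25
tool_pos: [431.0, 146.0, 86.7]
tcp_rot: [-3.141, 0.0, 2.004]
contact_force: [1.6, -0.5, -2.1]
grip_width: 9.2
finger_force: 30.0
```

Request:
arm_command --gripper '[5,5,5,5,5]' --pt "0.557 0.183 0" --pt "0.557 0.183 0" --pt "0.557 0.183 0" --pt "0.557 0.183 0" --pt "0 0 0" --twist '[1,1,1,1,0]'

```text
time: 5.88
tool_pos: [432.6, 204.7, 86.6]
tcp_rot: [3.141, -0.0, 1.66]
contact_force: [2.4, 0.3, -2.3]
grip_width: 9.2
finger_force: 30.0
```

Request:
arm_command --gripper '[60,60,60,60,60]' --pt "0 0 0" --pt "0 0 0" --pt "0 0 0" --pt "0 0 0" --pt "0 0 0" --twist '[0,0,0,0,0]'

```text
time: 6.5
tool_pos: [432.2, 204.0, 86.8]
tcp_rot: [3.141, 0.0, 1.658]
contact_force: [0.4, 0.3, -0.7]
grip_width: 54.2
finger_force: 0.0
```

Request:
arm_command --gripper '[60,60,60,60,60]' --pt "0 0 -1" --pt "0 0 -1" --pt "0 0 -1" --pt "0 0 -0.2" --pt "0 0 0" --twist '[0,0,0,-1,-1]'

```text
time: 7.12
tool_pos: [432.4, 204.2, 167.4]
tcp_rot: [3.14, 0.0, 1.836]
contact_force: [0.1, 0.0, -0.2]
grip_width: 60.0
finger_force: 0.0
```

Request:
arm_command --gripper '[60,60,60,60,60]' --pt "-0.404 0.252 0" --pt "-0.424 0.216 0" --pt "-0.441 0.178 0" --pt "-0.455 0.139 0" --pt "-0.466 0.099 0" --twist '[-1,-1,-1,-1,-1]'

```text
time: 7.75
tool_pos: [475.9, 163.2, 166.7]
tcp_rot: [-3.142, -0.0, 2.272]
contact_force: [1.2, -0.5, -0.6]
grip_width: 60.0
finger_force: 0.0
```

Request:
arm_command --gripper '[60,60,60,60,60]' --pt "-0.472 0.058 0" --pt "-0.476 0.017 0" --pt "-0.475 -0.025 0" --pt "-0.471 -0.066 0" --pt "-0.464 -0.107 0" --twist '[-1,-1,-1,-1,-1]'

```text
time: 8.38
tool_pos: [519.4, 122.7, 166.6]
tcp_rot: [-3.142, -0.0, 2.708]
contact_force: [-0.2, -0.1, -0.7]
grip_width: 60.2
finger_force: 0.0
```

Request:
arm_command --gripper '[60,60,60,60,60]' --pt "-0.453 -0.147 0" --pt "-0.438 -0.186 0" --pt "-0.42 -0.223 0" --pt "-0.399 -0.259 0" --pt "-0.375 -0.293 0" --twist '[-1,-1,-1,-1,-1]'

```text
time: 9.0
tool_pos: [562.8, 82.2, 166.6]
tcp_rot: [-3.142, -0.0, -3.139]
contact_force: [0.7, 0.5, 0.7]
grip_width: 59.9
finger_force: 0.0
```

Request:
arm_command --gripper '[60,60,60,60,60]' --pt "-0.348 -0.325 0" --pt "0 0 0" --pt "0 0 0" --pt "0 0 0" --pt "0 0 0" --twist '[-1,0,0,0,0]'

```text
time: 9.62
tool_pos: [571.2, 74.6, 166.8]
tcp_rot: [3.142, 0.0, -3.054]
contact_force: [0.5, 0.8, -0.4]
grip_width: 59.9
finger_force: 0.0
```

```bash
python3 - <<'E'
from h import *
o=get_obs();W=cam("wrist",o)
print(o["tool_pos"],o["tcp_rot"],o["joint_positions"],o["contact_force"])
cv2.imwrite("pics/w2.png",cv2.resize(capture("wrist")[:,:,::-1],(768,576)))
cv2.imwrite("pics/s2.png",cv2.resize(capture("scene")[:,:,::-1],(768,576)))
for P in([556.5,74,138],[601,78,138],[571.6,75.6,138]):print(proj(W,P)*1.5)
E
```

```text
[571.20327526  74.58472715 166.81653787] [ 3.14157116e+00  9.47725196e-05 -3.05439797e+00] [-3.19533674e-03  4.86176906e-01  1.46928595e+00  3.23245076e-05
  1.18603735e+00 -1.66119848e+00] [ 0.49812394  0.83352277 -0.39122629]
[382.65751923 302.06670925]
[382.83863616 384.02665851]
[383.21076571 331.10891917]
```

View pics/w2.png

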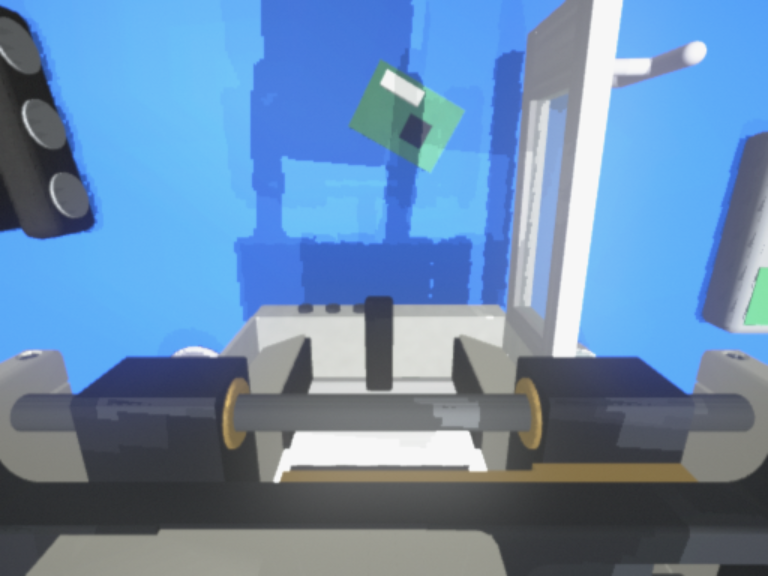

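View pics/s2.png

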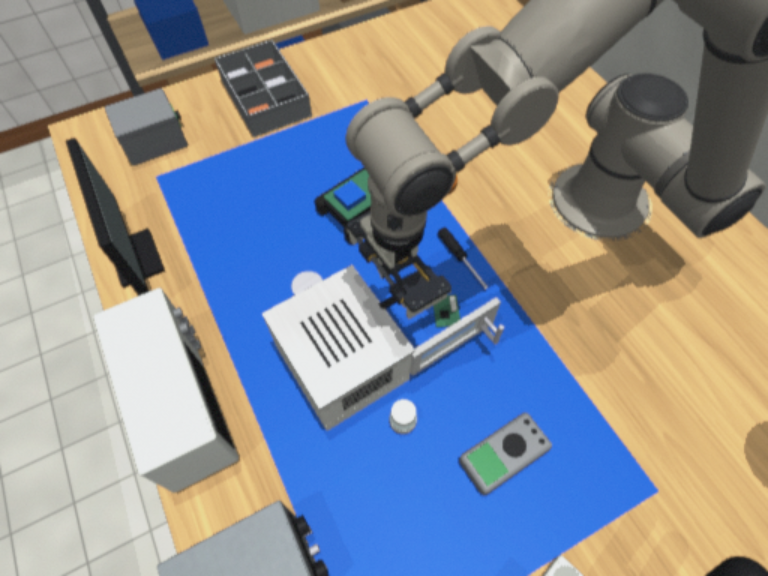

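The wrist view shows the tab centred at column 379, rows 297–390, between the fingers. The scene view shows the door about 90° open. Next I descend and pinch the tab.

Request:
arm_command --gripper '[60,60,60,60,60]' --pt "0 0 0.6" --pt "0 0 0.6" --pt "0 0 0.5" --pt "0 0 0.41" --pt "0 0 0" --twist '[0,0,0,0,0]'

```text
time: 10.35
tool_pos: [570.9, 74.3, 112.9]
tcp_rot: [3.141, -0.002, -3.054]
contact_force: [-0.3, 0.4, 0.6]
grip_width: 60.0
finger_force: 0.0
```

Request:
arm_command --gripper '[8,8,8,8,8]' --pt "0 0 0" --pt "0 0 0" --pt "0 0 0" --pt "0 0 0" --pt "0 0 0" --twist '[0,0,0,0,0]'

```text
time: 10.98
tool_pos: [571.5, 73.5, 114.1]
tcp_rot: [-3.14, 0.0, -3.054]
contact_force: [0.9, -19.0, -0.7]
grip_width: 14.3
finger_force: 9.5
```

Request:
arm_command --gripper '[8,8,8,8,8]' --pt "0 0 0" --pt "0 0 0" --pt "0 0 0" --pt "0 0 0" --pt "0 0 0" --twist '[0,0,0,0,0]'

```text
time: 11.6
tool_pos: [571.5, 73.0, 114.1]
tcp_rot: [-3.14, 0.0, -3.054]
contact_force: [0.7, -4.9, 0.6]
grip_width: 13.7
finger_force: 30.0
```

Request:
arm_command --gripper '[8,8,8,8,8]' --pt "-0.012 0 -0.45" --pt "-0.035 0 -0.449" --pt "-0.059 0 -0.446" --pt "-0.082 0 -0.442" --pt "-0.105 0 -0.438" --twist '[0,0,0,0,0]'

```text
time: 12.22
tool_pos: [579.3, 73.7, 169.4]
tcp_rot: [-3.14, 0.001, -3.055]
contact_force: [3.6, -4.7, -5.0]
grip_width: 13.8
finger_force: 30.0
```

Request:
arm_command --gripper '[8,8,8,8,8]' --pt "-0.128 0 -0.432" --pt "-0.15 0 -0.424" --pt "-0.172 0 -0.416" --pt "-0.194 0 -0.406" --pt "-0.215 0 -0.396" --twist '[0,0,0,0,0]'

```text
time: 12.85
tool_pos: [600.6, 75.6, 220.7]
tcp_rot: [-3.14, -0.0, -3.055]
contact_force: [4.8, -4.2, -6.7]
grip_width: 13.6
finger_force: 30.0
```

Request:
arm_command --gripper '[8,8,8,8,8]' --pt "-0.235 0 -0.384" --pt "-0.255 0 -0.371" --pt "-0.274 0 -0.357" --pt "-0.292 0 -0.342" --pt "-0.31 0 -0.327" --twist '[0,0,0,0,0]'

```text
time: 13.48
tool_pos: [634.0, 78.6, 264.6]
tcp_rot: [-3.14, -0.003, -3.055]
contact_force: [3.2, -4.2, -6.1]
grip_width: 13.6
finger_force: 30.0
```

Request:
arm_command --gripper '[8,8,8,8,8]' --pt "0 0 0" --pt "0 0 0" --pt "0 0 0" --pt "0 0 0" --pt "0 0 0" --twist '[0,0,0,0,0]'

```text
time: 14.1
tool_pos: [634.2, 78.6, 264.7]
tcp_rot: [-3.14, -0.001, -3.055]
contact_force: [4.2, -6.2, -5.7]
grip_width: 13.7
finger_force: 30.0
```

```bash
python3 - <<'E'
from h import *
o=get_obs();print({k:np.round(v,3).tolist() for k,v in o.items()})
cv2.imwrite("pics/s3.png",cv2.resize(np.hstack([capture("scene")[120:330,130:370],capture("side")[90:300,190:430]])[:,:,::-1],(800,350)))
E
```

```text
{'time': 14.1, 'joint_positions': [0.004, 0.539, 1.107, -0.002, 1.497, -1.653], 'dq': [-0.002, -0.001, -0.0, 0.001, 0.0, -0.002], 'tau': [3.414, -59.026, -27.213, 1.383, 1.135, 0.063], 'tool_pos': [634.166, 78.618, 264.733], 'tcp_rot': [-3.14, -0.001, -3.055], 'contact_force': [4.23, -6.171, -5.682], 'moment': [-0.616, -0.551, 0.057], 'finger_force': 29.996, 'grip_width': 13.717}
```

View pics/s3.png

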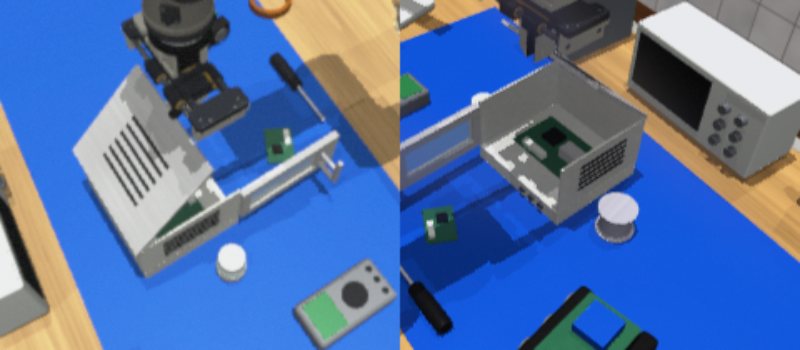

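The lid is up and the door open; the lid's left front corner shows at crop (212,178). I check the angle from it.

```bash
python3 - <<'E'
from h import *
S=cam("scene");R=Ro.from_euler("z",.093).as_matrix();O=np.array([695,86.5,0])
for a in(38,42,45,48,52):
    t=np.radians(a)
    for y in(102,-102):
        P=O+R@[90-185*np.cos(t)+3*np.sin(t),y,133+185*np.sin(t)+3*np.cos(t)]
        print(a,y,((proj(S,P)-[130,120])*1.6667).round(1))
E
```

```text
38 102 [223.7 170.4]
38 -102 [146.7  65.8]
42 102 [218.4 170.4]
42 -102 [141.   64.5]
45 102 [214.1 170.7]
45 -102 [136.4  63.8]
48 102 [209.5 171.3]
48 -102 [131.6  63.4]
52 102 [202.8 172.4]
52 -102 [124.7  63.2]
```

The observed corners (about (212,175) and (137,66)) match 45°, and the grasp height gives 44.5°. I'm handing the job in.

```bash
python3 -c "
from plant import *
print(close_job())"
```

```text
the job is handed in; nothing more can be done
None
```

I handed the job in with the door open about 1.55 rad and the gripper holding the lid at about 45° (44.5° from grasp height, about 45° from its corners in the scene view); I knowingly touched no bystander, but the hand-in returned no verdict.

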